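Hold a plaster mould shut while it is strapped

TASK

Take the loose, grooved half of the plaster mould from the ware board, stand it upright on the strapping stand with its groove towards the ridged half already there, and gently slide it up until the ridge is in the groove and the two faces meet flush. Then press the pair against the sprung backstop with a steady 10 N or so (backstop about 10 mm in), as a third hand for the person who will put the strap round, and finish while still holding and pressing: do not let go. Leave the other pottery things alone.

Things in the scene. Friction and masses are not known exactly. Their poses are not given: they have to be found in the camera images.
- loose_half: Loose mould half: upright white plaster block 40 (x) x 60 (y) x 90 mm tall, 0.19-0.34 kg, on the ware board; a round domed mould is also there, on either side of it. Origin: centre of underside, z up. Mating face +x (20 mm from origin) has a full-height upright groove 24 mm wide, 10 deep, widening to 40 mm in the top 16 mm (notch seen from above). Other sides plain; grip across the 60 mm.
- keyed_half: Ridged half: loose, same plaster and outer size, standing on the stand 0.5-5 mm before the backstop. Origin: centre of underside; +x side to the backstop. Mating face -x (20 mm from origin) has an upright half-round ridge 16 mm wide, 8 mm out, 72 mm tall; pouring notch on top. Mould shut: both halves have the same yaw, the loose half's origin is 40 mm from this one along this one's -x.
- stand: Strapping stand, fixed: plywood base 270 x 140 x 18 mm (top z 0.018). +x: pressing direction, open end to backstop. Origin: underside, on the centre line; base from x -120 to +150 mm, bare and flat up to the ridged half. Low rails (12 mm high, 16 wide, centred 41 mm either side: 3 mm play to the ridged half) from x +35 to +110; fixed block 120 wide, 60 high at x +124 to +150.
- backstop (a joint): Travel of the sprung backstop (aluminium plate 84 mm wide, its top 76 mm above the base, on two coil springs), m: 0 at rest, grows as pushed along the stand's +x, end stop 0.022. Spring 1 N per mm from zero: 10 N is about 10 mm.
- backstop_face (a point): Centre of the front face of the backstop plate, 45 mm above the base; at rest 70 mm from the stand's origin along the stand's x; moves in with the plate.
- ware_board: Fixed wooden ware board, 200 x 320 x 12 mm, origin under its centre, top at z = 0.012.
- hump_mould: Bystander on the ware board: round domed one-piece plaster mould, 72 mm across, 56 mm high. Origin: centre of its underside.
- bowl: Bystander: terracotta bowl, 110 mm across, 50 mm high, on the table beyond the work. Origin: centre of its underside.
- slip_jar: Bystander: white plastic jar with a grey cap, 68 mm across, 95 mm high, on the table beyond the work. Origin: centre of its underside.
Mind the look-alikes: they are no part of the job. Leave any purple look-alike of the loose_half alone.

How it is judged:
On the way, in this order (a step that is already met when the one before it is completed fails the run):
1. the loose half is lifted clear of the ware board (height (world z) of loose_half above 0.03 m and contact force between loose_half and ware_board below 0.05 N), for 0.1 s.
2. the loose half stands upright on the stand's base, on the open side of the ridged half, groove towards it (z of loose_half in the frame of stand below 0.022 m and angle between loose_half's own z axis and vertical below 0.1 rad and x of loose_half in the frame of keyed_half below -0.035 m and x of loose_half in the frame of stand above -0.125 m and x of keyed_half in the frame of loose_half above 0.02 m and y of loose_half in the frame of stand between -0.06 and 0.06 m), for 0.1 s.
At the end, for the whole second after the job is handed in: For the last second the fingers press the loose half on the ridged half with 6-15 N, backstop 4-16 mm in; mould shut (gap under 3 mm, sideways under 6 mm, 0.08 rad), both halves upright on the base (0.08 rad, 4 mm), at rest (contact force between loose_half and keyed_half between 6 and 15 N and value of joint backstop between 0.004 and 0.016 m and contact force between the fingers and loose_half above 3 N and x of loose_half in the frame of keyed_half between -0.043 and -0.037 m and y of loose_half in the frame of keyed_half between -0.006 and 0.006 m and x of keyed_half in the frame of loose_half above 0.03 m and angle between the x axis of loose_half and the x axis of keyed_half, either way round below 0.08 rad and angle between each of loose_half, keyed_half's own z axis and vertical below 0.08 rad and z of each of loose_half, keyed_half in the frame of stand below 0.022 m and linear speed of loose_half below 0.01 m/s); the arm keeps its last pose, push and grip.
It fails at once if the two plaster halves are banged or squeezed together hard (over 30 N) (contact force between loose_half and keyed_half above 30 N).
It fails at once if the domed mould, the bowl or the jar is disturbed (distance of any of hump_mould, bowl, slip_jar from where it was at the start of the episode above 0.025 m).
It fails at once if the ridged half is tipped over (angle between keyed_half's own z axis and vertical above 0.4 rad).
It also fails if it takes over 45 s, if anything falls off the work surface, if the arm or the gripper's body presses on something with over 40 N, if the wrist force passes 120 N, or if a joint passes its speed limit or range.

ROBOT

A 7-joint arm with a two-finger parallel gripper is mounted at the origin on the work surface. World frame = base frame: x ahead of the robot, y to its left, z up, the work surface at z = 0. Lengths are in m, angles in rad, forces in N, time in s.
With the tool pointing down it reaches from about 0.425 to 0.875 m from the base axis. Payload 4.7 kg.
Tool frame: the origin (TCP) lies at the very end of the fingers, on their centre line; the grasp point (between the pads) lies 19 mm behind it (grip_point_offset is the distance from the TCP to the grasp point, in m); x points along the fingers, z is the direction in which the jaws open and shut, and the axes are right-handed (so a half turn about x gives the same grasp; the last joint's range is limited). The gripper opens to 87 mm and grips with 3 to 60 N. Pads are 19 mm wide; open, the fingers measure 117 mm over their backs; the gripper's body (75 mm by 190 mm) begins 51 mm behind the grasp point.
Start: joints at [1.129, 0.321, -0.07, 1.45, 0.023, 1.371, -0.057], TCP at [0.286, -0.584, 0.223] pointing down, gripper open.
Joint ranges: [-2.86, 2.86], [-0.3, 2.09], [-1.38, 1.24], [0.06, 2.45], [-1.56, 4.7], [0.09, 2.05], [-2.69, 2.69]. Speed limits (rad/s): [2.57, 2.57, 3.14, 3.14, 3.14, 3.14, 3.14].

INTERFACE

Orientations are given as a rotation vector (axis times angle).
In Python, from bench import get_state, get_image, calibration, close_job, grip_point_offset gives the robot as it stands.
- The arm moves only by the tool play_rows, never from a script. Its argument "targets" is a list of rows, each an object with "claw": the closure, from 0 (fully open) to 1 (shut); "linear": the shift along the tool's x, y, z as a fraction of full scale, a list of three; "rotation": the turn, a rotation vector about the tool's x, y, z as a fraction of full scale, a list of three. In form: [{"claw": claw, "linear": [x, y, z], "rotation": [wx, wy, wz]}, ...]. A call has 1 to 10 rows; each row shifts and turns the pose as measured when the row begins, along the tool's axes as they then stand; what a row does not reach is not made up. Full scale, the value 1, is 2.5 cm for a shift and 90 degrees for a turn. A row lasts 1/12 s, in which the tool goes at most 41.7 mm and 7.16 degrees, less where a joint would pass 70% of its speed; a pose out of reach is approached as far as the arm can. A call with a number of a shift or a turn outside -1 to 1 is refused whole. A call with a gripper value outside its range is refused whole. The fingers move at their own pace and stop on an object; "newtons" is the grip in N (left out, the last holds). Time passes only in rows, so rows that do not move let the fingers close. It gives the time, the measured TCP pose, the force and the opening at its end, in the units of the state.
- get_state(): the state, without advancing time (a new reading comes with each control period).
- get_image(name): name is "scene" or "top"; returns the picture (480x640x3 uint8, blue, green, red); there is no depth.
- calibration(name): a dict with "fx", "fy", "cx", "cy" (pixels), "rvec" (rotation vector, rad) and "tvec" (3), from world to camera coordinates, as OpenCV has them. Camera axes: x right, y down, z forward; pixel columns grow to the right and rows downward; lengths in m; the calibration is good to about 2 mm. A picture is of the moment at which its call begins. calibration takes no time and is no camera call.
- close_job(): hands the job in, once; it reports no verdict.
The state is a dict: "time": time; "joint_positions": joint angles; "qd": joint speeds; "joint_torque": joint torques, N m; "position": TCP position; "tool_rot": TCP orientation; "ft_force": force on the tool from outside, world axes, zero at the start; "torque": the same for the moment, N m; "grip_width": opening from 0.0 (shut) to 1.0 (fully open).
Only numpy, scipy, OpenCV 4.12 (cv2) and the standard library are available. Lean on these libraries where they do the work, as an engineer would, in place of code of your own. Each camera call takes 0.05 s, during which the arm holds its last target. There are 200 camera calls.

## Working session

There is one attempt and no reset: what is moved stays moved. The work goes in short steps, Python scripts to look and compute and a tool call to move; the robot and the scene stay as the last step left them, time stands still between calls to the robot, and variables do not carry over. Pictures are saved under pics/ and viewed, about 8 in all and at most 12, crops included, and the job is handed in when it is done.

Besides the shell and the picture viewer there is one more tool, called after "Call:" as name(argument=value, ...), one argument or row to a line, values as JSON. play_rows: Moves the arm, as the interface text tells. Shift numbers are shares of 2.5 cm and turn numbers shares of 90 degrees, none past 1 either way. Its arguments: {"type":"object","properties":{"targets":{"type":"array"},"newtons":{"type":"number"}},"required":["targets"]}

```bash
mkdir -p pics
python3 - <<'E'
from bench import *
import cv2
s=get_state();print(s);print(grip_point_offset)
for n in("scene","top"):
    cv2.imwrite(f"pics/{n}0.png",get_image(n)); print(n,calibration(n))
E
```

```text
{'time': 0.0, 'joint_positions': array([ 1.12911212,  0.32180381, -0.07008452,  1.45166233,  0.02262939,
        1.37074139, -0.05689001]), 'qd': array([ 1.47469044e-04,  8.03858859e-04,  1.25132463e-03, -2.59615207e-03,
        2.09569454e-05,  3.10569566e-04,  3.07730708e-04]), 'joint_torque': array([ 3.82304770e-04, -4.91292250e+01, -4.04002592e-01, -3.12534928e+01,
       -6.42914884e-02,  4.38415934e-02,  1.69747864e-04]), 'position': array([ 0.28582272, -0.58319825,  0.2214803 ]), 'tool_rot': array([ 0.86813659,  1.39266626, -0.86672674]), 'ft_force': array([ 0.71014744, -0.74145179,  0.82026693]), 'torque': array([-0.03306199,  0.04424692,  0.01056764]), 'grip_width': 1.0025252554919668}
0.0187
scene {'fx': 446.62295073484546, 'fy': 446.62295073484546, 'cx': 321.82522537202874, 'cy': 242.6196114350793, 'rvec': array([ 1.80617534,  1.46992033, -0.70445429]), 'tvec': array([-0.10337851, -0.2714006 ,  1.3608559 ])}
top {'fx': 485.19355266852233, 'fy': 485.19355266852233, 'cx': 314.27376056637166, 'cy': 236.93266331661968, 'rvec': array([ 2.18339433, -2.14412584,  0.05434025]), 'tvec': array([0.00350046, 0.57235663, 0.8150095 ])}
```

View pics/scene0.png

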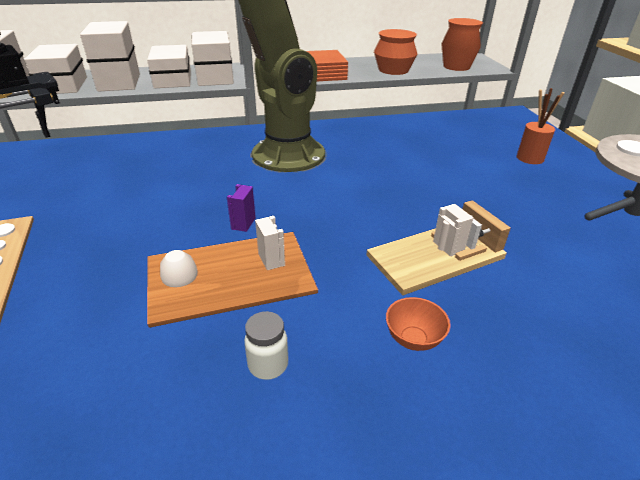

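View pics/top0.png

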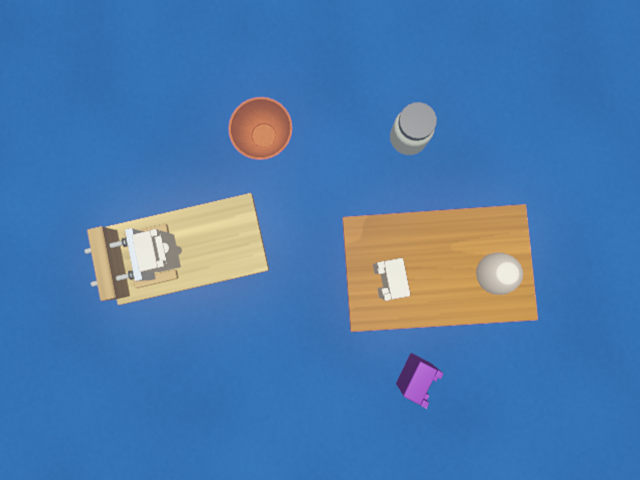

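The top view shows the loose half at about (394,279) with its groove to image left, and the dome at (500,273). The purple decoy is at (420,380). The ridged half is at (147,252) with the backstop to its left, and the stand's open end is at about (258,232).

```bash
cat > h.py <<'E'
import numpy as np,cv2
from scipy.spatial.transform import Rotation as R
from bench import *
def ray(n,uv,z):
    c=calibration(n);M=R.from_rotvec(c["rvec"]).as_matrix();C=-M.T@c["tvec"]
    uv=np.atleast_2d(uv).astype(float)
    d=np.c_[(uv[:,0]-c["cx"])/c["fx"],(uv[:,1]-c["cy"])/c["fy"],np.ones(len(uv))]@M
    return (C+d*((z-C[2])/d[:,2])[:,None])
def proj(n,P):
    c=calibration(n);return cv2.projectPoints(np.array(P,float).reshape(-1,3),c["rvec"],c["tvec"],np.array([[c["fx"],0,c["cx"]],[0,c["fy"],c["cy"]],[0,0,1.]]),None)[0][:,0]
E
python3 - <<'E'
from h import *
im=cv2.imread("pics/top0.png")
a=cv2.resize(im[245:315,355:435],None,fx=5,fy=5,interpolation=cv2.INTER_CUBIC)
b=cv2.resize(im[220:290,80:160+25],None,fx=5,fy=5,interpolation=cv2.INTER_CUBIC)[:, :400]
cv2.imwrite("pics/crop0.png",np.hstack([a,b]))
hsv=cv2.cvtColor(im,cv2.COLOR_BGR2HSV)
def rect(m):
    cs=cv2.findContours(m,cv2.RETR_EXTERNAL,cv2.CHAIN_APPROX_NONE)[0];c=max(cs,key=cv2.contourArea);return cv2.minAreaRect(c)
w=cv2.inRange(hsv,(0,0,150),(40,60,255))
m=w.copy();m[:,:360]=0;m[:,450:]=0;m[:240]=0;m[320:]=0
r=rect(m);print(r)
P=ray("top",cv2.boxPoints(r),.102);print(P.round(4),P.mean(0))
# stand base
s=cv2.inRange(hsv,(10,40,120),(35,255,255));s[:,:185]=0;s[:,280:]=0;s[:180]=0
cs=cv2.findContours(s,cv2.RETR_EXTERNAL,cv2.CHAIN_APPROX_NONE)[0];c=max(cs,key=cv2.contourArea)
q=cv2.approxPolyDP(c,4,True)[:,0];print(q.tolist());print(ray("top",q,.018).round(4))
print(ray("top",[[320,240],[100,240],[320,100],[260,128],[415,120]],0))
E
```

```text
((392.7884521484375, 278.94232177734375), (39.419342041015625, 27.45625877380371), 78.69007110595703)
[[ 0.5278 -0.0846  0.102 ]
 [ 0.5369 -0.1261  0.102 ]
 [ 0.4775 -0.1383  0.102 ]
 [ 0.4684 -0.097   0.102 ]] [ 0.50268074 -0.11149397  0.102     ]
[[250, 193], [185, 208], [185, 289], [267, 270]]
[[0.6484 0.1288 0.018 ]
 [0.62   0.2432 0.018 ]
 [0.478  0.2373 0.018 ]
 [0.5137 0.0951 0.018 ]]
[[ 0.56885606  0.00438834  0.        ]
 [ 0.56209845  0.40078533  0.        ]
 [ 0.8242952   0.00910703  0.        ]
 [ 0.77116251  0.1172345   0.        ]
 [ 0.78859573 -0.16278595  0.        ]]
```

View pics/crop0.png

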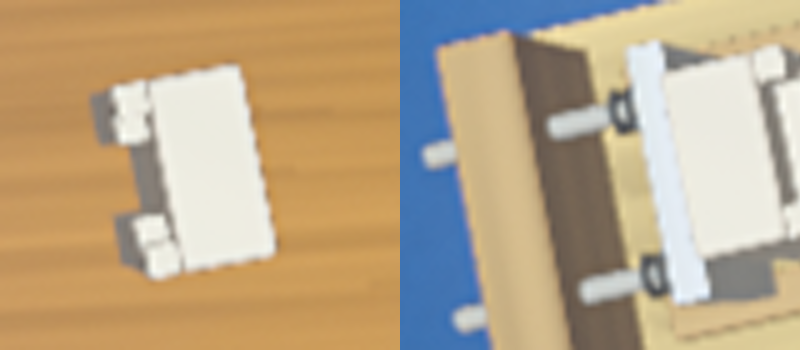

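```bash
cat >> h.py <<'E'
def togo(x,y,z,jaw):
    """shift (rows of 25mm, tool axes now) and turn to a tool-down pose with jaw axis at yaw jaw (deg, mod 180)"""
    s=get_state();T=R.from_rotvec(s["tool_rot"]);M=T.as_matrix()
    d=np.array([x,y,z])-s["position"]
    a=min((np.radians(jaw),np.radians(jaw+180)),key=lambda a:abs((a-np.arctan2(M[1,2],M[0,2])+np.pi)%(2*np.pi)-np.pi))
    zz=np.array([np.cos(a),np.sin(a),0]);xx=np.array([0,0,-1.])
    G=R.from_matrix(np.c_[xx,np.cross(zz,xx),zz])
    rv=(T.inv()*G).as_rotvec()
    print("t",s["time"],"pos",s["position"].round(4),"jaw",np.degrees(np.arctan2(M[1,2],M[0,2])).round(2),"F",s["ft_force"].round(2),"w",round(s["grip_width"],3),"q7",s["joint_positions"][6].round(2))
    print("world d",d.round(4),"shift NOW axes/25mm",(M.T@d/.025).round(3),"GOAL axes",(G.as_matrix().T@d/.025).round(3),"turn deg",np.degrees(rv).round(2))
E
python3 - <<'E'
from h import *
im=cv2.imread("pics/top0.png")
px=lambda l:[(80+(x-400)/5,220+y/5) for x,y in l]
P=ray("top",px([(665,85),(755,60),(785,240),(695,258)]),.108);print(P.round(4))
for i,j in((0,3),(1,2)):
    d=P[i]-P[j];print(np.degrees(np.arctan2(d[1],d[0]))+90,np.linalg.norm(d))
o=np.array([.5521,.2284]);a=np.radians(104);D=np.array([[np.cos(a),np.sin(a)],[-np.sin(a),np.cos(a)]])
print((P[:,:2]-o)@D.T)
togo(.5029,-.112,.22,102.4-90)
E
```

```text
[[0.5604 0.2963 0.108 ]
 [0.5687 0.2681 0.108 ]
 [0.5124 0.2559 0.108 ]
 [0.5063 0.2841 0.108 ]]
102.75896743185903 0.05542706781282354
102.19279715449815 0.05757466426699613
[[ 0.06388926 -0.02443594]
 [ 0.03445676 -0.02571892]
 [ 0.03627246  0.03182711]
 [ 0.06508972  0.03097812]]
t 0.1 pos [ 0.2859 -0.5832  0.2216] jaw -63.89 F [-0.69 -1.1   0.33] w 1.002 q7 -0.06
world d [ 0.217   0.4712 -0.0016] shift NOW axes/25mm [  0.085  16.092 -13.103] GOAL axes [ 0.063 16.544 12.526] turn deg [-7.629e+01 -9.000e-02 -6.000e-02]
```

Call:
play_rows(
  targets=[
    {"claw":0,"linear":[0,0,0],"rotation":[-0.0795,0,0]},
    {"claw":0,"linear":[0,0,0],"rotation":[-0.0795,0,0]},
    {"claw":0,"linear":[0,0,0],"rotation":[-0.0795,0,0]},
    {"claw":0,"linear":[0,0,0],"rotation":[-0.0795,0,0]},
    {"claw":0,"linear":[0,0,0],"rotation":[-0.0795,0,0]},
    {"claw":0,"linear":[0,0,0],"rotation":[-0.0795,0,0]},
    {"claw":0,"linear":[0,0,0],"rotation":[-0.0795,0,0]},
    {"claw":0,"linear":[0,0,0],"rotation":[-0.0795,0,0]},
    {"claw":0,"linear":[0,0,0],"rotation":[-0.0795,0,0]},
    {"claw":0,"linear":[0,0,0],"rotation":[-0.0795,0,0]},
  ],
)

```text
time: 0.93
position: [0.2843, -0.58, 0.2146]
tool_rot: [-0.101, 1.573, 0.121]
ft_force: [-1.1, 1.1, 0.5]
grip_width: 1.001
```

```bash
python3 -c "
from h import *
togo(.5029,-.112,.22,12.4)"
```

```text
t 0.9333 pos [ 0.2843 -0.58    0.2146] jaw 8.08 F [-1.08  1.07  0.46] w 1.001 q7 1.16
world d [0.2186 0.468  0.0054] shift NOW axes/25mm [-0.05  17.307 11.289] GOAL axes [-0.217 16.406 12.561] turn deg [-4.32 -0.24 -0.74]
```

Call:
play_rows(
  targets=[
    {"claw":0,"linear":[-0.1,0.85,0.55],"rotation":[-0.024,0,0]},
    {"claw":0,"linear":[-0.05,0.85,0.6],"rotation":[-0.024,0,-0.008]},
    {"claw":0,"linear":[-0.05,0.85,0.6],"rotation":[0,0,0]},
    {"claw":0,"linear":[-0.05,0.85,0.6],"rotation":[0,0,0]},
    {"claw":0,"linear":[-0.05,0.85,0.6],"rotation":[0,0,0]},
    {"claw":0,"linear":[-0.05,0.85,0.6],"rotation":[0,0,0]},
    {"claw":0,"linear":[-0.05,0.85,0.6],"rotation":[0,0,0]},
    {"claw":0,"linear":[-0.05,0.85,0.6],"rotation":[0,0,0]},
    {"claw":0,"linear":[-0.05,0.85,0.6],"rotation":[0,0,0]},
    {"claw":0,"linear":[-0.05,0.85,0.6],"rotation":[0,0,0]},
  ],
)

```text
time: 1.77
position: [0.3814, -0.3353, 0.2212]
tool_rot: [-0.161, 1.577, 0.173]
ft_force: [0.3, 0.0, 0.4]
grip_width: 1.004
```

```bash
python3 -c "
from h import *
togo(.5029,-.112,.22,12.4)"
```

```text
t 1.7667 pos [ 0.3814 -0.3353  0.2212] jaw 12.16 F [0.25 0.04 0.36] w 1.004 q7 0.86
world d [ 0.1215  0.2233 -0.0012] shift NOW axes/25mm [0.035 7.709 6.635] GOAL axes [0.047 7.681 6.667] turn deg [-0.24 -0.66 -0.48]
```

Call:
play_rows(
  targets=[
    {"claw":0,"linear":[0,0.8,0.7],"rotation":[-0.002,-0.007,-0.005]},
    {"claw":0,"linear":[0,0.8,0.7],"rotation":[0,0,0]},
    {"claw":0,"linear":[0,0.8,0.7],"rotation":[0,0,0]},
    {"claw":0,"linear":[0,0.8,0.7],"rotation":[0,0,0]},
    {"claw":0,"linear":[0,0.8,0.7],"rotation":[0,0,0]},
    {"claw":0,"linear":[0,0.8,0.7],"rotation":[0,0,0]},
    {"claw":0,"linear":[0,0.8,0.7],"rotation":[0,0,0]},
    {"claw":0,"linear":[0,0.8,0.7],"rotation":[0,0,0]},
    {"claw":0,"linear":[0,0.8,0.7],"rotation":[0,0,0]},
    {"claw":0,"linear":[0,0,0],"rotation":[0,0,0]},
  ],
)

```text
time: 2.6
position: [0.4998, -0.1074, 0.2187]
tool_rot: [-0.172, 1.567, 0.177]
ft_force: [-0.1, 0.9, -0.8]
grip_width: 1.002
```

```bash
python3 -c "
from h import *
togo(.5029,-.112,.12,12.4)"
```

```text
t 2.6 pos [ 0.4998 -0.1074  0.2187] jaw 12.72 F [-0.06  0.88 -0.75] w 1.002 q7 0.35
world d [ 0.0031 -0.0046 -0.0987] shift NOW axes/25mm [ 3.946 -0.219  0.089] GOAL axes [ 3.947 -0.205  0.08 ] turn deg [ 0.32 -0.14 -0.19]
```

Call:
play_rows(
  targets=[
    {"claw":0,"linear":[0.7,-0.21,0.08],"rotation":[0.003,0,0]},
    {"claw":0,"linear":[0.7,0,0],"rotation":[0,0,0]},
    {"claw":0,"linear":[0.7,0,0],"rotation":[0,0,0]},
    {"claw":0,"linear":[0.7,0,0],"rotation":[0,0,0]},
    {"claw":0,"linear":[0.7,0,0],"rotation":[0,0,0]},
    {"claw":0,"linear":[0.3,0,0],"rotation":[0,0,0]},
    {"claw":0,"linear":[0,0,0],"rotation":[0,0,0]},
  ],
)

```text
time: 3.18
position: [0.5026, -0.1101, 0.1192]
tool_rot: [-0.173, 1.567, 0.178]
ft_force: [0.2, 0.4, -0.2]
grip_width: 0.997
```

```bash
python3 -c "
from h import *
togo(.5029,-.112,.043,12.4)"
```

```text
t 3.1833 pos [ 0.5026 -0.1101  0.1192] jaw 12.81 F [ 0.2   0.37 -0.23] w 0.997 q7 0.3
world d [ 0.0003 -0.0019 -0.0762] shift NOW axes/25mm [ 3.046 -0.088  0.006] GOAL axes [ 3.046e+00 -7.900e-02 -3.000e-03] turn deg [ 0.41 -0.18 -0.18]
```

Call:
play_rows(
  targets=[
    {"claw":0,"linear":[0.7,-0.08,0],"rotation":[0.004,0,0]},
    {"claw":0,"linear":[0.7,0,0],"rotation":[0,0,0]},
    {"claw":0,"linear":[0.7,0,0],"rotation":[0,0,0]},
    {"claw":0,"linear":[0.6,0,0],"rotation":[0,0,0]},
    {"claw":0,"linear":[0.3,0,0],"rotation":[0,0,0]},
    {"claw":0,"linear":[0,0,0],"rotation":[0,0,0]},
  ],
)

```text
time: 3.68
position: [0.5056, -0.1147, 0.046]
tool_rot: [-0.169, 1.563, 0.168]
ft_force: [-0.8, -0.4, -0.5]
grip_width: 1.001
```

Call:
play_rows(
  targets=[
    {"claw":1,"linear":[0,0,0],"rotation":[0,0,0]},
    {"claw":1,"linear":[0,0,0],"rotation":[0,0,0]},
    {"claw":1,"linear":[0,0,0],"rotation":[0,0,0]},
    {"claw":1,"linear":[0,0,0],"rotation":[0,0,0]},
    {"claw":1,"linear":[0,0,0],"rotation":[0,0,0]},
    {"claw":1,"linear":[0,0,0],"rotation":[0,0,0]},
    {"claw":1,"linear":[0,0,0],"rotation":[0,0,0]},
    {"claw":1,"linear":[0,0,0],"rotation":[0,0,0]},
  ],
  newtons=35,
)

```text
time: 4.35
position: [0.5077, -0.1159, 0.0502]
tool_rot: [-0.171, 1.559, 0.165]
ft_force: [-0.3, 0.2, -1.8]
grip_width: 0.686
```

```bash
python3 -c "
from h import *
togo(.5029,-.112,.14,12.4)"
```

```text
t 4.35 pos [ 0.5077 -0.1159  0.0502] jaw 12.26 F [-0.29  0.23 -1.75] w 0.686 q7 0.24
world d [-0.0048  0.0039  0.0898] shift NOW axes/25mm [-3.595  0.176 -0.134] GOAL axes [-3.593  0.193 -0.153] turn deg [-0.14  0.3   0.26]
```

Call:
play_rows(
  targets=[
    {"claw":1,"linear":[-0.3,0,0],"rotation":[0,0,0]},
    {"claw":1,"linear":[-0.6,0,0],"rotation":[0,0,0]},
    {"claw":1,"linear":[-0.7,0,0],"rotation":[0,0,0]},
    {"claw":1,"linear":[-0.7,0,0],"rotation":[0,0,0]},
    {"claw":1,"linear":[-0.6,0,0],"rotation":[0,0,0]},
    {"claw":1,"linear":[-0.2,0,0],"rotation":[0,0,0]},
    {"claw":1,"linear":[0,0,0],"rotation":[0,0,0]},
  ],
)

```text
time: 4.93
position: [0.5046, -0.1141, 0.1302]
tool_rot: [-0.169, 1.564, 0.169]
ft_force: [-0.3, -1.0, -2.9]
grip_width: 0.688
```

```bash
python3 -c "
from h import *
togo(.565,.165,.14,12.5)"
```

```text
t 4.9333 pos [ 0.5046 -0.1141  0.1302] jaw 12.35 F [-0.27 -0.98 -2.91] w 0.688 q7 0.3
world d [0.0604 0.2791 0.0098] shift NOW axes/25mm [-0.394 10.389  4.749] GOAL axes [-0.391 10.377  4.777] turn deg [-0.15  0.02  0.02]
```

Call:
play_rows(
  targets=[
    {"claw":1,"linear":[-0.2,0.4,0.2],"rotation":[0,0,0]},
    {"claw":1,"linear":[-0.1,0.8,0.4],"rotation":[0,0,0]},
    {"claw":1,"linear":[-0.05,0.9,0.4],"rotation":[0,0,0]},
    {"claw":1,"linear":[0,0.9,0.4],"rotation":[0,0,0]},
    {"claw":1,"linear":[0,0.9,0.4],"rotation":[0,0,0]},
    {"claw":1,"linear":[0,0.9,0.4],"rotation":[0,0,0]},
    {"claw":1,"linear":[0,0.9,0.4],"rotation":[0,0,0]},
    {"claw":1,"linear":[0,0.8,0.4],"rotation":[0,0,0]},
    {"claw":1,"linear":[0,0.5,0.2],"rotation":[0,0,0]},
    {"claw":1,"linear":[0,0,0],"rotation":[0,0,0]},
  ],
)

```text
time: 5.77
position: [0.5418, 0.0893, 0.133]
tool_rot: [-0.162, 1.575, 0.173]
ft_force: [0.0, 1.1, -2.8]
grip_width: 0.689
```

```bash
python3 -c "
from h import *
togo(.565,.165,.08,12.5)"
```

```text
t 5.7667 pos [0.5418 0.0893 0.133 ] jaw 12.22 F [ 0.03  1.05 -2.77] w 0.689 q7 -0.14
world d [ 0.0232  0.0757 -0.053 ] shift NOW axes/25mm [2.128 2.746 1.567] GOAL axes [2.122 2.755 1.56 ] turn deg [-0.28 -0.54 -0.45]
```

Call:
play_rows(
  targets=[
    {"claw":1,"linear":[0,0.6,0.35],"rotation":[-0.003,-0.006,-0.005]},
    {"claw":1,"linear":[0.2,0.7,0.4],"rotation":[0,0,0]},
    {"claw":1,"linear":[0.5,0.7,0.4],"rotation":[0,0,0]},
    {"claw":1,"linear":[0.6,0.4,0.2],"rotation":[0,0,0]},
    {"claw":1,"linear":[0.6,0.1,0.1],"rotation":[0,0,0]},
    {"claw":1,"linear":[0.2,0,0],"rotation":[0,0,0]},
    {"claw":1,"linear":[0,0,0],"rotation":[0,0,0]},
    {"claw":1,"linear":[0,0,0],"rotation":[0,0,0]},
  ],
)

```text
time: 6.43
position: [0.5602, 0.1577, 0.0729]
tool_rot: [-0.173, 1.574, 0.168]
ft_force: [-0.3, -0.6, -3.9]
grip_width: 0.685
```

Run:
```python
from h import *
togo(.565,.165,.058,12.5)
im=get_image("top");im2=get_image("scene")
cv2.imwrite("pics/top1.png",im);cv2.imwrite("pics/scene1.png",im2)
a=cv2.resize(im[190:310,80:240],None,fx=5,fy=5,interpolation=cv2.INTER_CUBIC)
cv2.imwrite("pics/c1.png",a)
b=cv2.resize(im2[150:300,360:560],None,fx=4,fy=4,interpolation=cv2.INTER_CUBIC)
cv2.imwrite("pics/d1.png",b)
```

```text
t 6.4333 pos [0.5602 0.1577 0.0729] jaw 12.44 F [-0.32 -0.59 -3.92] w 0.685 q7 -0.34
world d [ 0.0048  0.0073 -0.0149] shift NOW axes/25mm [0.595 0.245 0.255] GOAL axes [0.598 0.243 0.249] turn deg [-0.06 -0.61  0.11]
```

View pics/c1.png

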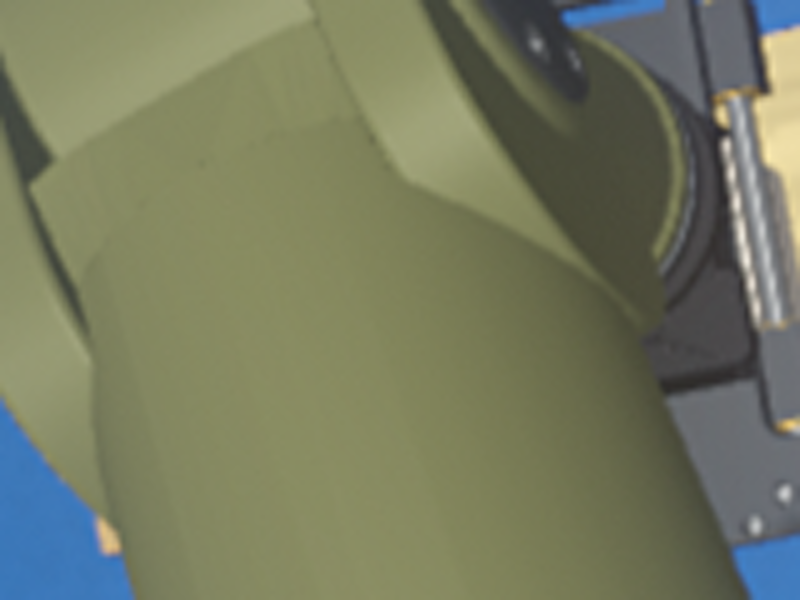

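View pics/d1.png

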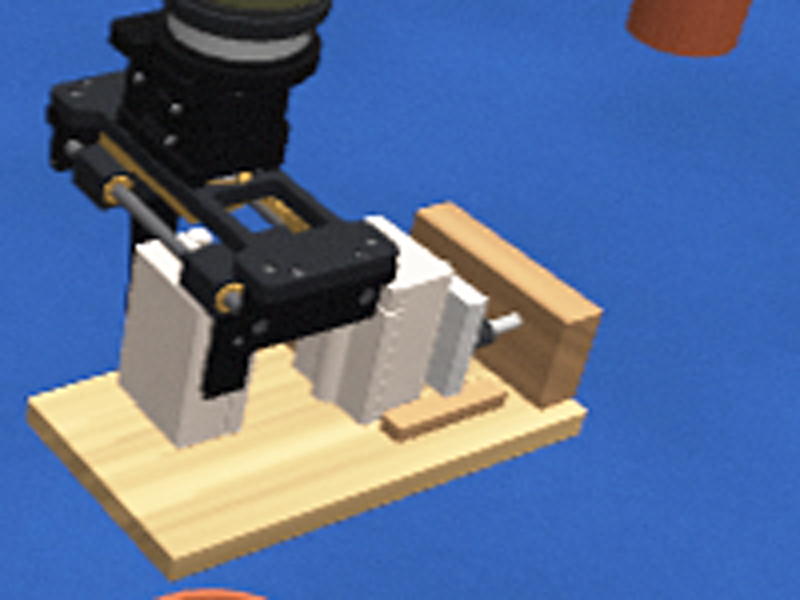

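The top view is blocked by the arm. In the scene crop, the loose half hangs upright over the base with its groove facing the ridged half, and there is a clear gap between them. Next I'll compare their sideways offset.

Run:
```python
from h import *
o=np.array([.5521,.2284]);a=np.radians(104);D=np.array([[np.cos(a),np.sin(a)],[-np.sin(a),np.cos(a)]])
S=lambda P:((P[:,:2]-o)@D.T).round(4)
f=lambda l:[(360+x/4,150+y/4) for x,y in l]
zb=.0729-.0385
print("loose bottom back L,R",S(ray("scene",f([(120,382),(183,446)]),zb)))
print("loose top back L",S(ray("scene",f([(137,243)]),zb+.09)))
print("keyed bottom near corner",S(ray("scene",f([(365,423)]),.018)))
print("keyed top back L,R",S(ray("scene",f([(375,215),(451,273)]),.108)))
print("stand corners",S(ray("scene",f([(28,402),(172,568),(585,410)]),.018)))
p=get_state()["position"];print("tcp",S(p[None]))
im=cv2.imread("pics/top0.png")[215:285,110:190]
cv2.imwrite("pics/k0.png",cv2.resize(im,None,fx=8,fy=8,interpolation=cv2.INTER_CUBIC))
```

```text
loose bottom back L,R [[-0.0826  0.0388]
 [-0.0825 -0.0196]]
loose top back L [[-0.0848  0.0377]]
keyed bottom near corner [[ 0.03   -0.0299]]
keyed top back L,R [[ 0.061   0.0269]
 [ 0.0608 -0.0328]]
stand corners [[-0.1242  0.062 ]
 [-0.1268 -0.0783]
 [ 0.1456 -0.0718]]
tcp [[-0.071   0.0087]]
```

View pics/k0.png

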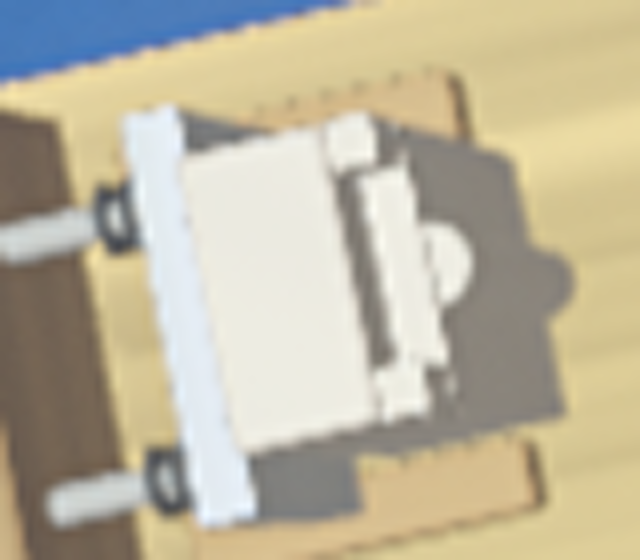

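The ridged half's top face in this crop has its back edge from (185,160) to (240,452). Its outer prong corners are at (370,112) and (428,412), and the ridge is centred near (450,263).

Run:
```python
from h import *
o=np.array([.5521,.2284]);a=np.radians(104);D=np.array([[np.cos(a),np.sin(a)],[-np.sin(a),np.cos(a)]])
S=lambda P:((P[:,:2]-o)@D.T).round(4)
f=lambda l:[(110+x/8-.5,215+y/8-.5) for x,y in l]
P=ray("top",f([(183,158),(240,455),(372,110),(430,414)]),.108)
print(S(P))
for i,j in((0,1),(2,3),(2,0),(3,1)):
    d=P[i]-P[j];print(np.degrees(np.arctan2(d[1],d[0])),np.linalg.norm(d))
print("ridge tip",S(ray("top",f([(472,263)]),.09)))
print("rail ends (near)",S(ray("top",f([(447,70),(468,140),(525,437),(545,505)]),.030)))
```

```text
[[ 0.064  -0.0289]
 [ 0.0643  0.0308]
 [ 0.0256 -0.0297]
 [ 0.0261  0.0314]]
13.781319308649135 0.059734700158999315
13.46695463895323 0.061094198647635954
-74.7930391858282 0.038480153998852344
-76.82148460513592 0.03813514947588657
ridge tip [[0.0178 0.0018]]
rail ends (near) [[ 0.0336 -0.0486]
 [ 0.0322 -0.0326]
 [ 0.0328  0.0331]
 [ 0.0315  0.0484]]
```

```bash
cat >> h.py <<'E'
o_=np.array([.5521,.2284]);a_=np.radians(104);D_=np.array([[np.cos(a_),np.sin(a_)],[-np.sin(a_),np.cos(a_)]])
def st(x,y,z,jaw=13.8):
    print("tcp in stand",(D_@(get_state()["position"][:2]-o_)).round(4))
    p=o_+D_.T@[x,y];togo(p[0],p[1],z,jaw)
E
python3 -c "
from h import *
st(-.071,.0005,.060)"
```

```text
tcp in stand [-0.071   0.0087]
t 6.5333 pos [0.5609 0.1574 0.0737] jaw 12.39 F [ 0.21  0.02 -2.56] w 0.688 q7 -0.34
world d [ 0.0079  0.002  -0.0137] shift NOW axes/25mm [0.545 0.011 0.331] GOAL axes [0.548 0.001 0.326] turn deg [-1.41 -0.53  0.12]
```

Call:
play_rows(
  targets=[
    {"claw":1,"linear":[0,0,0.33],"rotation":[-0.015,-0.006,0]},
    {"claw":1,"linear":[0.1,0,0],"rotation":[0,0,0]},
    {"claw":1,"linear":[0.2,0,0],"rotation":[0,0,0]},
    {"claw":1,"linear":[0.2,0,0],"rotation":[0,0,0]},
    {"claw":1,"linear":[0,0,0],"rotation":[0,0,0]},
  ],
)

```text
time: 6.95
position: [0.5726, 0.1565, 0.0631]
tool_rot: [-0.189, 1.555, 0.183]
ft_force: [-0.2, 0.0, -3.5]
grip_width: 0.686
```

```bash
python3 -c "
from h import *
st(-.071,.0005,.0565)"
```

```text
tcp in stand [-0.0748 -0.0025]
t 6.95 pos [0.5726 0.1565 0.0631] jaw 13.62 F [-0.23  0.01 -3.53] w 0.686 q7 -0.33
world d [-0.0038  0.0029 -0.0066] shift NOW axes/25mm [ 0.262  0.151 -0.122] GOAL axes [ 0.263  0.15  -0.12 ] turn deg [-0.18  0.39  0.27]
```

Call:
play_rows(
  targets=[
    {"claw":1,"linear":[0.1,0.1,-0.12],"rotation":[-0.002,0.004,0.003]},
    {"claw":1,"linear":[0.1,0,0],"rotation":[0,0,0]},
    {"claw":1,"linear":[0.1,0,0],"rotation":[0,0,0]},
    {"claw":1,"linear":[0,0,0],"rotation":[0,0,0]},
  ],
)

```text
time: 7.28
position: [0.5691, 0.1585, 0.0564]
tool_rot: [-0.19, 1.562, 0.189]
ft_force: [0.3, -0.0, -3.3]
grip_width: 0.691
```

```bash
python3 -c "
from h import *
st(-.071,.0005,.0565)"
```

```text
tcp in stand [-0.0719  0.0004]
t 7.2833 pos [0.5691 0.1585 0.0564] jaw 13.82 F [ 0.25 -0.   -3.27] w 0.691 q7 -0.33
world d [-0.0003  0.0009  0.0001] shift NOW axes/25mm [-0.006  0.037 -0.004] GOAL axes [-0.006  0.037 -0.004] turn deg [0.02 0.02 0.02]
```

Call:
play_rows(
  targets=[
    {"claw":1,"linear":[0.05,0,0],"rotation":[0,0,0]},
    {"claw":1,"linear":[0.05,0,0],"rotation":[0,0,0]},
    {"claw":1,"linear":[0,0,0],"rotation":[0,0,0]},
  ],
)

```text
time: 7.53
position: [0.5694, 0.1589, 0.0564]
tool_rot: [-0.191, 1.562, 0.188]
ft_force: [-0.2, 0.6, -3.1]
grip_width: 0.688
```

```bash
python3 -c "
from h import *
st(-.071,.0005,.0535)"
```

```text
tcp in stand [-0.0716  0.0001]
t 7.5333 pos [0.5694 0.1589 0.0564] jaw 13.84 F [-0.18  0.56 -3.1 ] w 0.688 q7 -0.33
world d [-0.0006  0.0005 -0.0029] shift NOW axes/25mm [ 0.115  0.026 -0.018] GOAL axes [ 0.116  0.025 -0.018] turn deg [0.04 0.04 0.11]
```

Call:
play_rows(
  targets=[
    {"claw":1,"linear":[0.12,0,0],"rotation":[0,0,0]},
    {"claw":1,"linear":[0.12,0,0],"rotation":[0,0,0]},
  ],
)

```text
time: 7.7
position: [0.5697, 0.1592, 0.056]
tool_rot: [-0.194, 1.562, 0.186]
ft_force: [-10.1, -5.1, 24.5]
grip_width: 0.686
```

```bash
python3 -c "
from h import *
st(-.071,.0005,.0535)"
```

```text
tcp in stand [-0.0714 -0.0004]
t 7.7 pos [0.5697 0.1592 0.056 ] jaw 13.84 F [-10.13  -5.12  24.51] w 0.686 q7 -0.34
world d [-0.0009  0.0002 -0.0025] shift NOW axes/25mm [ 0.099  0.017 -0.034] GOAL axes [ 0.099  0.017 -0.034] turn deg [0.04 0.02 0.29]
```

Call:
play_rows(
  targets=[
    {"claw":1,"linear":[-0.01,0,0],"rotation":[0,0,0]},
    {"claw":1,"linear":[-0.01,0.1,-0.03],"rotation":[0,0,0.003]},
    {"claw":1,"linear":[0,0.2,0],"rotation":[0,0,0]},
    {"claw":1,"linear":[0,0.2,0],"rotation":[0,0,0]},
    {"claw":1,"linear":[0,0,0],"rotation":[0,0,0]},
  ],
)

```text
time: 8.12
position: [0.5657, 0.1727, 0.0561]
tool_rot: [-0.189, 1.561, 0.19]
ft_force: [-0.8, 1.8, 4.1]
grip_width: 0.687
```

```bash
python3 -c "
from h import *
st(-.020,.0005,.0565)"
```

```text
tcp in stand [-0.0574  0.0003]
t 8.1167 pos [0.5657 0.1727 0.0561] jaw 13.83 F [-0.78  1.78  4.14] w 0.687 q7 -0.35
world d [-0.0092  0.0362  0.0004] shift NOW axes/25mm [-0.016  1.494 -0.012] GOAL axes [-0.017  1.494 -0.012] turn deg [ 0.03  0.07 -0.05]
```

Good: standing on the base with light downward load. Slide on to about 20 mm short of contact.

Call:
play_rows(
  targets=[
    {"claw":1,"linear":[-0.02,0.15,0],"rotation":[0,0,0]},
    {"claw":1,"linear":[-0.01,0.2,0],"rotation":[0,0,0]},
    {"claw":1,"linear":[0,0.2,0],"rotation":[0,0,0]},
    {"claw":1,"linear":[0,0.2,0],"rotation":[0,0,0]},
    {"claw":1,"linear":[0,0.2,0],"rotation":[0,0,0]},
    {"claw":1,"linear":[0,0.2,0],"rotation":[0,0,0]},
    {"claw":1,"linear":[0,0.15,0],"rotation":[0,0,0]},
    {"claw":1,"linear":[0,0,0],"rotation":[0,0,0]},
  ],
)

```text
time: 8.78
position: [0.5569, 0.2079, 0.0561]
tool_rot: [-0.19, 1.562, 0.191]
ft_force: [-0.0, -0.4, -1.2]
grip_width: 0.69
```

Run:
```python
from h import *
st(-.005,.0005,.0565)
im2=get_image("scene")
cv2.imwrite("pics/d2.png",cv2.resize(im2[180:280,400:530],None,fx=6,fy=6,interpolation=cv2.INTER_CUBIC))
```

```text
tcp in stand [-0.0211  0.0003]
t 8.7833 pos [0.5569 0.2079 0.0561] jaw 13.91 F [-0.05 -0.42 -1.23] w 0.69 q7 -0.42
world d [-0.0041  0.0155  0.0004] shift NOW axes/25mm [-0.016  0.642 -0.01 ] GOAL axes [-0.016  0.642 -0.011] turn deg [ 0.11  0.05 -0.02]
```

View pics/d2.png

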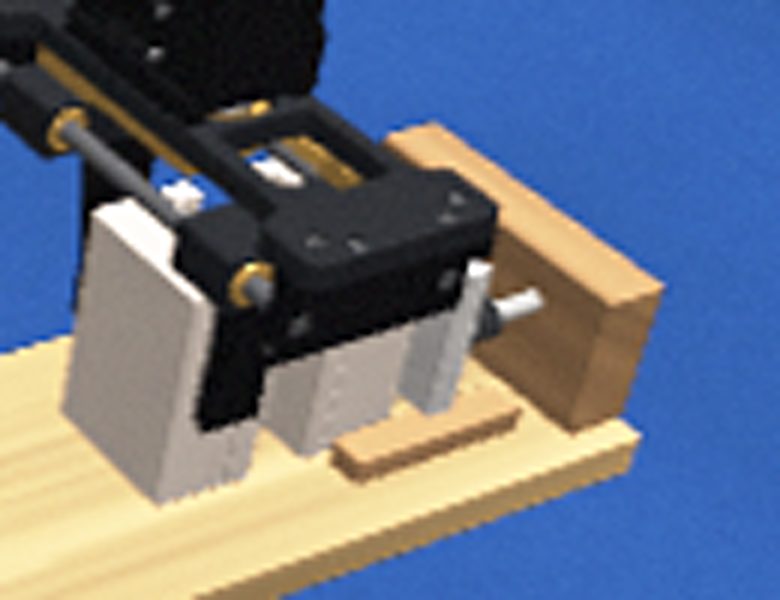

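The faces are still about 20 mm apart, and the loose half stands flat on the base. Bottom near corners: loose (160,503), ridged (308,455).

Run:
```python
from h import *
f=lambda l:[(400+x/6-.4,180+y/6-.4) for x,y in l]
P=ray("scene",f([(160,503),(63,410),(308,455)]),.018);print(((P[:,:2]-o_)@D_.T).round(4))
```

```text
[[-0.034  -0.0278]
 [-0.0344  0.0299]
 [ 0.03   -0.0287]]
```

Call:
play_rows(
  targets=[
    {"claw":1,"linear":[-0.01,0.1,0],"rotation":[0,0,0]},
    {"claw":1,"linear":[0,0.12,0],"rotation":[0,0,0]},
    {"claw":1,"linear":[0,0.12,0],"rotation":[0,0,0]},
    {"claw":1,"linear":[0,0.1,0],"rotation":[0,0,0]},
    {"claw":1,"linear":[0,0,0],"rotation":[0,0,0]},
  ],
)

```text
time: 9.25
position: [0.5543, 0.2185, 0.0561]
tool_rot: [-0.189, 1.562, 0.189]
ft_force: [-0.1, 1.3, -2.1]
grip_width: 0.682
```

```bash
python3 -c "
from h import *
st(.0,.0005,.0565)"
```

```text
tcp in stand [-0.0102  0.0003]
t 9.25 pos [0.5543 0.2185 0.0561] jaw 13.82 F [-0.09  1.33 -2.07] w 0.682 q7 -0.44
world d [-0.0027  0.0098  0.0004] shift NOW axes/25mm [-0.017  0.407 -0.01 ] GOAL axes [-0.017  0.407 -0.01 ] turn deg [0.02 0.02 0.01]
```

Call:
play_rows(
  targets=[
    {"claw":1,"linear":[0,0.08,0],"rotation":[0,0,0]},
    {"claw":1,"linear":[0,0.08,0],"rotation":[0,0,0]},
    {"claw":1,"linear":[0,0.08,0],"rotation":[0,0,0]},
    {"claw":1,"linear":[0,0.08,0],"rotation":[0,0,0]},
  ],
)

```text
time: 9.58
position: [0.5526, 0.2259, 0.0561]
tool_rot: [-0.189, 1.562, 0.188]
ft_force: [-0.2, -0.0, -2.1]
grip_width: 0.686
```

```bash
python3 -c "
from h import *
st(.0,.0005,.0565)"
```

```text
tcp in stand [-0.0025  0.0001]
t 9.5833 pos [0.5526 0.2259 0.0561] jaw 13.75 F [-0.23 -0.04 -2.1 ] w 0.686 q7 -0.46
world d [-0.001   0.0024  0.0004] shift NOW axes/25mm [-0.018  0.101 -0.016] GOAL axes [-0.018  0.101 -0.016] turn deg [-0.05  0.03  0.06]
```

Call:
play_rows(
  targets=[
    {"claw":1,"linear":[0,0.08,0],"rotation":[0,0,0]},
    {"claw":1,"linear":[0,0.08,0],"rotation":[0,0,0]},
    {"claw":1,"linear":[0,0.08,0],"rotation":[0,0,0]},
  ],
)

```text
time: 9.83
position: [0.5512, 0.2316, 0.0561]
tool_rot: [-0.19, 1.562, 0.187]
ft_force: [0.5, -1.9, -1.0]
grip_width: 0.685
```

```bash
python3 -c "
from h import *
st(.0,.0005,.0565)"
```

```text
tcp in stand [0.0033 0.0001]
t 9.8333 pos [0.5512 0.2316 0.0561] jaw 13.74 F [ 0.48 -1.87 -1.01] w 0.685 q7 -0.47
world d [ 0.0004 -0.0033  0.0004] shift NOW axes/25mm [-0.017 -0.133 -0.017] GOAL axes [-0.017 -0.133 -0.017] turn deg [-0.06  0.02  0.13]
```

Call:
play_rows(
  targets=[
    {"claw":1,"linear":[0,0.08,0],"rotation":[0,0,0]},
    {"claw":1,"linear":[0,0.08,0],"rotation":[0,0,0]},
    {"claw":1,"linear":[0,0.08,0],"rotation":[0,0,0]},
  ],
)

```text
time: 10.08
position: [0.5506, 0.2346, 0.0561]
tool_rot: [-0.193, 1.562, 0.181]
ft_force: [1.2, -5.7, 0.7]
grip_width: 0.685
```

```bash
python3 -c "
from h import *
st(.0,.0005,.0565)"
```

```text
tcp in stand [ 0.0064 -0.    ]
t 10.0833 pos [0.5506 0.2346 0.0561] jaw 13.65 F [ 1.2  -5.71  0.71] w 0.685 q7 -0.48
world d [ 0.001  -0.0063  0.0004] shift NOW axes/25mm [-0.013 -0.255 -0.02 ] GOAL axes [-0.015 -0.255 -0.021] turn deg [-0.15 -0.03  0.42]
```

Call:
play_rows(
  targets=[
    {"claw":1,"linear":[0,0.08,0],"rotation":[0,0,0]},
    {"claw":1,"linear":[0,0.08,0],"rotation":[0,0,0]},
  ],
)

```text
time: 10.25
position: [0.5504, 0.2354, 0.0563]
tool_rot: [-0.195, 1.563, 0.176]
ft_force: [0.2, -6.3, 0.1]
grip_width: 0.685
```

```bash
python3 -c "
from h import *
st(.0,.0005,.0565)"
```

```text
tcp in stand [ 0.0072 -0.0001]
t 10.25 pos [0.5504 0.2354 0.0563] jaw 13.55 F [ 0.18 -6.29  0.07] w 0.685 q7 -0.49
world d [ 0.0012 -0.0071  0.0002] shift NOW axes/25mm [-0.006 -0.289 -0.021] GOAL axes [-0.01  -0.289 -0.022] turn deg [-0.24 -0.09  0.7 ]
```

Call:
play_rows(
  targets=[
    {"claw":1,"linear":[0,0.12,0],"rotation":[-0.003,0,0.008]},
    {"claw":1,"linear":[0,0.12,0],"rotation":[0,0,0.004]},
  ],
)

```text
time: 10.42
position: [0.5501, 0.2369, 0.0561]
tool_rot: [-0.189, 1.565, 0.188]
ft_force: [0.1, -9.0, 1.8]
grip_width: 0.684
```

```bash
python3 -c "
from h import *
st(.0,.0005,.0565)"
```

```text
tcp in stand [ 0.0087 -0.0002]
t 10.4167 pos [0.5501 0.2369 0.0561] jaw 13.75 F [ 0.12 -8.97  1.79] w 0.684 q7 -0.48
world d [ 0.0015 -0.0086  0.0004] shift NOW axes/25mm [-0.016 -0.349 -0.025] GOAL axes [-0.016 -0.349 -0.025] turn deg [-0.05 -0.15  0.02]
```

Call:
play_rows(
  targets=[
    {"claw":1,"linear":[0,0.13,0],"rotation":[-0.002,0,0.006]},
    {"claw":1,"linear":[0,0.13,0],"rotation":[0,0,0.005]},
  ],
)

```text
time: 10.58
position: [0.5503, 0.2369, 0.0562]
tool_rot: [-0.184, 1.567, 0.194]
ft_force: [-0.0, -7.4, 2.5]
grip_width: 0.688
```

```bash
python3 -c "
from h import *
st(.0,.0005,.0565)
cv2.imwrite('pics/d3.png',cv2.resize(get_image('scene')[180:280,400:530],None,fx=6,fy=6,interpolation=cv2.INTER_CUBIC))"
```

```text
tcp in stand [ 0.0087 -0.0003]
t 10.5833 pos [0.5503 0.2369 0.0562] jaw 13.79 F [-0.05 -7.45  2.49] w 0.688 q7 -0.47
world d [ 0.0013 -0.0086  0.0003] shift NOW axes/25mm [-0.013 -0.347 -0.031] GOAL axes [-0.011 -0.348 -0.031] turn deg [-0.01 -0.23 -0.41]
```

View pics/d3.png

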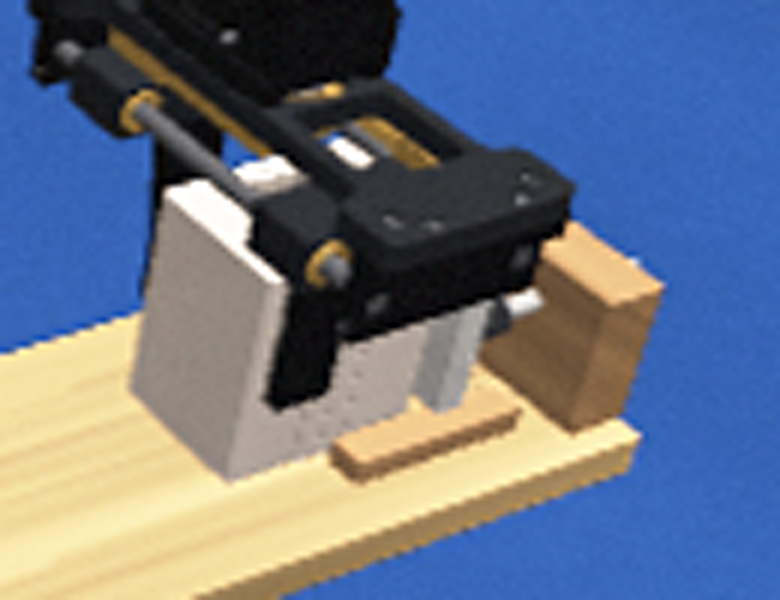

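The mould looks shut, with no gap visible between the halves on the near side, and the plate has just started to move in. Press further.

Call:
play_rows(
  targets=[
    {"claw":1,"linear":[-0.01,0.18,0],"rotation":[0,0,0]},
    {"claw":1,"linear":[-0.01,0.18,0],"rotation":[0,0,0.004]},
  ],
)

```text
time: 10.8
position: [0.5499, 0.238, 0.0563]
tool_rot: [-0.185, 1.569, 0.188]
ft_force: [1.8, -9.4, -0.0]
grip_width: 0.686
```

```bash
python3 -c "
from h import *
st(.012,.0005,.0565)"
```

```text
tcp in stand [ 0.0099 -0.0002]
t 10.8 pos [0.5499 0.238  0.0563] jaw 13.58 F [ 1.76 -9.44 -0.04] w 0.686 q7 -0.48
world d [-0.0012  0.0019  0.0002] shift NOW axes/25mm [-0.009  0.085 -0.029] GOAL axes [-0.009  0.085 -0.029] turn deg [-0.22 -0.36 -0.15]
```

Call:
play_rows(
  targets=[
    {"claw":1,"linear":[-0.01,0.18,0],"rotation":[0,0,0.005]},
    {"claw":1,"linear":[-0.01,0.18,0],"rotation":[0,0,0.005]},
  ],
)

```text
time: 10.97
position: [0.55, 0.2381, 0.0563]
tool_rot: [-0.18, 1.572, 0.187]
ft_force: [0.4, -9.4, 0.9]
grip_width: 0.687
```

```bash
python3 -c "
from h import *
st(.012,.0005,.0565)"
```

```text
tcp in stand [ 0.0099 -0.0003]
t 10.9667 pos [0.55   0.2381 0.0563] jaw 13.39 F [ 0.43 -9.36  0.9 ] w 0.687 q7 -0.48
world d [-0.0013  0.0018  0.0002] shift NOW axes/25mm [-0.007  0.083 -0.034] GOAL axes [-0.007  0.083 -0.034] turn deg [-0.41 -0.48 -0.3 ]
```

Call:
play_rows(
  targets=[
    {"claw":1,"linear":[-0.01,0.22,0],"rotation":[-0.005,-0.005,0]},
    {"claw":1,"linear":[-0.01,0.22,0],"rotation":[-0.003,-0.002,0.003]},
  ],
)

```text
time: 11.13
position: [0.5498, 0.2399, 0.0563]
tool_rot: [-0.192, 1.562, 0.188]
ft_force: [1.9, -9.3, 0.4]
grip_width: 0.686
```

```bash
python3 -c "
from h import *
st(.012,.0005,.0565)
for i in range(6):
  get_image('scene')
  if i%2: st(.012,.0005,.0565)"
```

```text
tcp in stand [ 0.0118 -0.0005]
t 11.1333 pos [0.5498 0.2399 0.0563] jaw 13.86 F [ 1.92 -9.26  0.38] w 0.686 q7 -0.48
world d [-0.001  -0.      0.0002] shift NOW axes/25mm [-0.008  0.009 -0.041] GOAL axes [-0.008  0.009 -0.041] turn deg [0.06 0.02 0.15]
tcp in stand [ 0.012  -0.0005]
t 11.2333 pos [0.5497 0.2402 0.0563] jaw 13.87 F [ 1.57 -8.39  0.14] w 0.687 q7 -0.48
world d [-0.001  -0.0002  0.0002] shift NOW axes/25mm [-0.008  0.    -0.042] GOAL axes [-0.008  0.    -0.042] turn deg [0.07 0.01 0.12]
tcp in stand [ 0.012  -0.0005]
t 11.3333 pos [0.5497 0.2402 0.0563] jaw 13.86 F [ 0.81 -8.38 -0.16] w 0.691 q7 -0.48
world d [-0.001  -0.0002  0.0002] shift NOW axes/25mm [-0.009  0.001 -0.041] GOAL axes [-0.009  0.001 -0.041] turn deg [0.06 0.   0.11]
tcp in stand [ 0.0119 -0.0005]
t 11.4333 pos [0.5497 0.2401 0.0563] jaw 13.85 F [ 1.19 -7.92  0.03] w 0.688 q7 -0.48
world d [-0.001  -0.0002  0.0002] shift NOW axes/25mm [-0.008  0.002 -0.041] GOAL axes [-0.008  0.002 -0.041] turn deg [0.05 0.   0.12]
```

Call:
play_rows(
  targets=[
    {"claw":1,"linear":[-0.01,0.27,0],"rotation":[0,0,0.002]},
    {"claw":1,"linear":[-0.01,0.27,0],"rotation":[0,0,0.003]},
  ],
)

```text
time: 11.6
position: [0.549, 0.2428, 0.0562]
tool_rot: [-0.193, 1.565, 0.178]
ft_force: [-0.6, -13.8, 5.8]
grip_width: 0.688
```

```bash
python3 -c "
from h import *
st(.012,.0005,.0565)
for i in range(6):
  im=get_image('scene')
  if i%2: st(.012,.0005,.0565)
cv2.imwrite('pics/d4.png',cv2.resize(im[180:280,400:530],None,fx=6,fy=6,interpolation=cv2.INTER_CUBIC))"
```

```text
tcp in stand [ 0.0147 -0.0004]
t 11.6 pos [0.549  0.2428 0.0562] jaw 13.54 F [ -0.56 -13.75   5.84] w 0.688 q7 -0.5
world d [-0.0003 -0.0029  0.0003] shift NOW axes/25mm [-0.011 -0.109 -0.037] GOAL axes [-0.012 -0.108 -0.037] turn deg [-0.26 -0.2   0.5 ]
tcp in stand [ 0.0148 -0.0004]
t 11.7 pos [0.5489 0.2428 0.0562] jaw 13.55 F [  0.22 -12.79   3.42] w 0.686 q7 -0.5
world d [-0.0002 -0.0029  0.0003] shift NOW axes/25mm [-0.012 -0.111 -0.036] GOAL axes [-0.013 -0.111 -0.037] turn deg [-0.25 -0.2   0.49]
tcp in stand [ 0.0148 -0.0004]
t 11.8 pos [0.5489 0.2429 0.0562] jaw 13.54 F [ -0.49 -11.87   4.17] w 0.691 q7 -0.5
world d [-0.0002 -0.0029  0.0003] shift NOW axes/25mm [-0.011 -0.112 -0.037] GOAL axes [-0.012 -0.112 -0.037] turn deg [-0.26 -0.2   0.48]
tcp in stand [ 0.0148 -0.0004]
t 11.9 pos [0.5489 0.2429 0.0562] jaw 13.54 F [  0.41 -11.89   2.37] w 0.685 q7 -0.5
world d [-0.0002 -0.0029  0.0003] shift NOW axes/25mm [-0.011 -0.112 -0.036] GOAL axes [-0.012 -0.112 -0.037] turn deg [-0.26 -0.2   0.47]
```

View pics/d4.png

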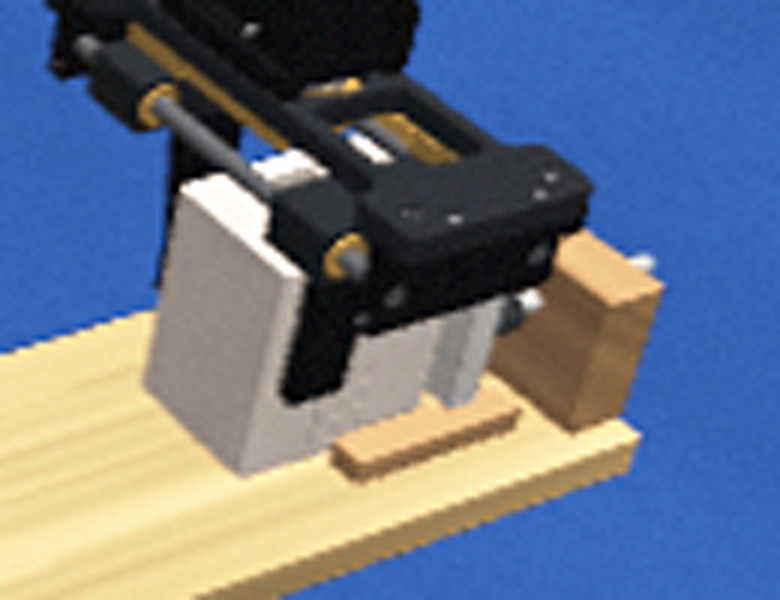

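The faces are flush, both halves are upright, and the plate is about 10 mm in. The held push is steady at about 12 N, so I'm handing in.

```bash
python3 -c "
from h import *
close_job()
st(.012,.0005,.0565)"
```

```text
the job is handed in; nothing more can be done
the job is handed in; nothing more can be done
```

The job is handed in at about 12 s of robot time. The gripper is still holding the loose half and pressing the pair against the backstop; no verdict was reported.

I gripped the loose half across its 60 mm at 35 N and lifted it clear of the ware board. I stood it upright on the stand with its groove facing the ridged half, then slid it up slowly until the mould shut.

**Last checks:**
- **Push:** the wrist force along the pressing direction settled at about 12 N. That includes the loose half's friction on the base, so I put the push between the halves at roughly 8–12 N.
- **Backstop:** I estimate it is about 10–12 mm in, from the tool's advance and the plate's shift in the picture. I did not measure it directly.
- **Fit:** the scene picture shows no gap on the near side and both halves upright. Before contact, the two halves were within about 1 mm of each other sideways. At the end, the tool was within 0.6° of the planned orientation.
- **Bystanders:** I did not check the domed mould, bowl or jar again at the end. The arm's path was planned to stay clear of all three.

**What disagreed or went wrong:**
- **Camera mismatch:** the two cameras disagreed by a few millimetres on the stand's position, so I judged sideways alignment within a single view.
- **Hard touchdown:** while setting the block down, the base took a brief upward force of about 25 N before I relaxed it. That is under the limits.

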